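# Take the tall round cup down from the desk rail

### The arm

A 6-joint arm with a two-finger parallel gripper is mounted at the origin on the work surface. World frame = base frame: x ahead of the robot, y to its left, z up, the work surface at z = 0. Lengths are in mm, angles in rad, forces in N, time in s.
With the tool pointing down it reaches from about 350 to 950 mm from the base axis. Payload 17.4 kg.
Tool frame: the origin (TCP) lies midway between the tips of the shut fingers; the grasp point (between the pads) lies 19 mm behind it (robot.grasp_offset is the distance from the TCP to the grasp point, in mm); z points along the fingers, y is the direction in which the jaws open and shut (so a half turn about z gives the same grasp; the last joint's range is limited). The gripper opens to 93 mm and grips with 3 to 60 N. Pads are 15 mm wide; open, the fingers measure 128 mm over their backs; the gripper's body (75 mm by 188 mm) begins 65 mm behind the grasp point.
Start: joints at [-1.329, 0.116, 1.442, -0, 1.584, -0.038], TCP at [186.401, -648.758, 181.746] pointing down, gripper open.
Joint ranges: [-2.83, 2.83], [-0.83, 2.19], [0.07, 2.5], [-1.14, 4.28], [0.01, 3], [-2.97, 2.97]. Speed limits (rad/s): [1.89, 1.89, 2.22, 3.14, 3.14, 3.14].

### API

Orientations are given as a rotation vector (axis times angle).
In Python, from plant import robot gives the robot as it stands.
- The arm moves only by the tool servo_tool, never from a script. Its argument "steps" is a list of rows, each a list of 2 entries, a list of its own where there are three numbers: the shift along the world's x, y, z in mm, then the turn, a rotation vector about the world's x, y, z in rad. In form: [[[dx, dy, dz], [wx, wy, wz]], ...]. A call has 1 to 10 rows; each row shifts and turns the commanded pose from where the row before left it; what a row does not reach is not made up. A row lasts 1/12 s, in which the tool goes at most 41.7 mm and 7.16 degrees, less where a joint would pass 70% of its speed; a pose out of reach is approached as far as the arm can. A call with a gripper value outside its range is refused whole. "jaw" is the closure, from 0 (fully open) to 1 (shut), set as the call begins (left out, the last holds). The fingers move at their own pace and stop on an object; "grip_force" is the grip in N (left out, the last holds). Time passes only in rows, so rows that do not move let the fingers close. It gives the time, the measured TCP pose, the force and the opening at its end, in the units of the state.
- robot.get_state(): the state, without advancing time (a new reading comes with each control period).
- robot.grab_frame(name): name is "scene" or "top" or "wrist"; returns a dict with "color" (384x512x3 uint8, red, green, blue), "z_map" (384x512 float32, mm along the optical axis (not along the pixel's ray), 0 where there is no reading), "intrinsics" (3x3 intrinsics, pixels), "view" (4x4, takes a point from world to camera coordinates). Camera axes: x right, y up, looking along -z (the intrinsics and any distortion apply to the point x, -y, -z); pixel columns grow to the right and rows downward; lengths in mm; the calibration is good to about 2 mm. A picture is of the moment at which its call begins.
- robot.job_done(): hands the job in, once; it reports no verdict.
The state is a dict: "clock": time; "qpos": joint angles; "joint_velocities": joint speeds; "effort": joint torques, N m; "position": TCP position; "orientation": TCP orientation; "contact_force": force on the tool from outside, world axes, zero at the start; "torque": the same for the moment, N m; "finger_gap": finger opening in mm.
Only numpy, scipy, OpenCV 4.12 (cv2) and the standard library are available. Lean on these libraries where they do the work, as an engineer would, in place of code of your own. Each camera call takes 0.05 s, during which the arm holds its last target. There are 200 camera calls.

### The job

Three white cups hang by their wire loops on the hooks of the desk rail. Lift the tall round pencil cup up and off its hook and stand it upright in the middle of the round grey coaster; put it down, do not drop it, and leave the short cup and the square cup hanging.

Things in the scene. Friction and masses are not known exactly. Their poses are not given: they have to be found in the camera images.
- tall_cup_mid (a point): Round white steel cup, 54 mm diameter, 110 mm tall, 3 mm walls, 0.1 kg; point: its centre, 55 mm above the underside; z up, x to the rail behind it. A 22 mm wide loop of 5 mm wire, 12 mm below the rim, reaches 24 mm out of its back (+x) over an upturned hook: raise it 25 mm or more straight up before moving sideways. Its back leans on a bar; its sides along y are free for fingers.
- short_cup_mid (a point): Short round white cup, 54 mm diameter, 60 mm tall, same loop; point: its centre, 30 mm above the underside; axes as the tall cup. Stays hanging. The three cups hang in any order, 120 mm apart along y, rims 169 mm above the desk. The rail is dark wire, its top 155 mm above the desk and 75 mm behind the cups' axes; hook tips 172 mm above the desk, 45 mm behind the axes.
- square_cup_mid (a point): Square white cup, 54 x 54 mm, 110 mm tall, same loop; point: its centre, 55 mm above the underside; axes as the tall cup. Stays hanging.
- coaster_top (a point): A round flat grey felt-covered coaster, 110 mm in diameter, 5 mm thick, fixed on the desk. The point is the centre of its upper face; z is up

How it is judged:
By the outcome, as a careful person would: the job done as asked, in the order asked, and still so for the second after the job is handed in, with the robot touching nothing.
It also fails if it takes over 40 s, if anything falls off the work surface, if the arm or the gripper's body presses on something with over 40 N, if the wrist force passes 120 N, or if a joint passes its speed limit or range.

## Working session

There is one attempt and no reset: what is moved stays moved. The work goes in short steps, Python scripts to look and compute and a tool call to move; the robot and the scene stay as the last step left them, time stands still between calls to the robot, and variables do not carry over. Pictures are saved under pics/ and viewed, about 8 in all and at most 12, crops included, and the job is handed in when it is done.

Besides the shell and the picture viewer there is one more tool, called after "Emit:" as name([rows], argument=value, ...), one row to a line, values as JSON. servo_tool: Moves the arm, as the interface text tells. Its arguments: {"type":"object","properties":{"steps":{"type":"array","items":{"type":"array"}},"jaw":{"type":"number"},"grip_force":{"type":"number"}},"required":["steps"]}

```bash
mkdir -p pics
cat > h.py <<'E'
from plant import robot
import numpy as np, cv2
def grab(n,f):
    d=robot.grab_frame(n); cv2.imwrite(f'pics/{f}.png',d['color'][:,:,::-1]); np.savez(f'pics/{f}.npz',**{k:np.array(v) for k,v in d.items()}); return d
def world(d,u,v,z=None):
    K=d['intrinsics'];z=d['z_map'][int(v),int(u)] if z is None else z
    x=(u-K[0,2])/K[0,0]*z; y=(v-K[1,2])/K[1,1]*z
    return (np.linalg.inv(d['view'])@[x,-y,-z,1])[:3]
def pix(d,p):
    c=d['view']@np.r_[p,1]; q=d['intrinsics']@[c[0],-c[1],-c[2]]; return q[:2]/q[2]
E
python3 - <<'E'
from h import *
a=grab('scene','s0');b=grab('top','t0')
cv2.imwrite('pics/st0.png',cv2.resize(np.hstack([a['color'],b['color']])[:,:,::-1],(800,300),interpolation=cv2.INTER_AREA))
for d in(a,b): print(d['intrinsics'].round(1).tolist(),np.linalg.inv(d['view']).round(2).tolist(),(d['z_map']>0).mean())
print(robot.get_state())
E
```

```text
[[484.9, 0.0, 256.9], [0.0, 484.9, 189.8], [0.0, 0.0, 1.0]] [[-0.22, -0.58, 0.79, 1415.47], [0.97, -0.13, 0.18, 162.75], [-0.01, 0.81, 0.59, 761.8], [0.0, 0.0, 0.0, 1.0]] 0.9958343505859375
[[351.1, 0.0, 259.0], [0.0, 351.1, 192.6], [0.0, 0.0, 1.0]] [[0.01, 0.98, -0.17, 401.78], [-1.0, 0.0, -0.02, -38.97], [-0.02, 0.17, 0.98, 913.45], [0.0, 0.0, 0.0, 1.0]] 0.9957682291666666
{'clock': 0.1, 'qpos': array([-1.32879494e+00,  1.16444229e-01,  1.44217431e+00, -2.96379605e-06,
        1.58399493e+00, -3.77620754e-02]), 'joint_velocities': array([-0.00168718, -0.00203527, -0.00183762,  0.00066378, -0.00078706,
        0.00016597]), 'effort': array([ 3.00955355e-03, -7.22892380e+01, -6.23863077e+01,  7.82330171e-02,
        2.28307676e-02, -7.91747902e-05]), 'position': array([ 186.35116012, -648.54760069,  181.08983083]), 'orientation': array([-3.10990185e+00, -4.37878094e-01,  1.68041008e-04]), 'contact_force': array([0.46076551, 0.93185274, 0.13175695]), 'torque': array([0.00547704, 0.00164233, 0.01709852]), 'finger_gap': 92.64867872060408}
```

View pics/st0.png

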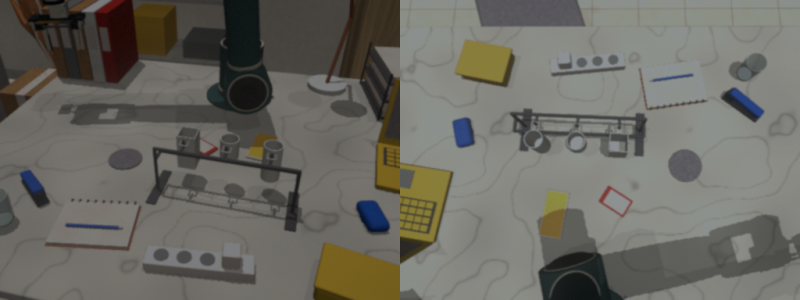

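The two views agree: image-right in the top view is -y. The round tall cup looks leftmost there (+y), the short one in the middle, the square one at right, and the coaster is further right. I'll enlarge both.

Run:
```python
import cv2,numpy as np
t=cv2.imread('pics/t0.png')[135:215,140:300]; s=cv2.imread('pics/s0.png')[155:255,205:365]
t=cv2.convertScaleAbs(t,alpha=1.6);s=cv2.convertScaleAbs(s,alpha=1.8)
cv2.imwrite('pics/c0.png',cv2.resize(np.vstack([t,s]),None,fx=3.3,fy=3.3,interpolation=cv2.INTER_CUBIC))
from h import *
for n in('t0','s0'):
    d=dict(np.load(f'pics/{n}.npz'))
    # coaster: dark gray blob
    pts=[(438,211)] if n=='t0' else [(160,203)]
    for u,v in pts:
        W=world(d,u,v); print(n,u,v,W.round(1))
d=dict(np.load('pics/t0.npz'));K=d['intrinsics']
V,U=np.mgrid[0:384,0:512];z=d['z_map']
P=np.stack([(U-K[0,2])/K[0,0]*z,-(V-K[1,2])/K[1,1]*z,-z,np.ones_like(z)],-1)@np.linalg.inv(d['view']).T
R=P[...,:3]; m=(R[...,2]>158)&(R[...,2]<180)&(U>150)&(U<320)&(V>130)&(V<210)
n,l,st,c=cv2.connectedComponentsWithStats(m.astype(np.uint8))
for i in range(1,n):
    if st[i,4]>8:
        q=R[l==i];print(st[i],q.min(0).round(1),q.max(0).round(1),np.median(q[:,2]).round(1))
```

```text
t0 438 211 [ 516.4 -490.9   -3. ]
s0 160 203 [ 521.5 -298.3    6.8]
[170 155   5   6  19] [607.1 163.3 158.1] [618.8 170.3 171.4] 167.7
[224 157   4   6  17] [602.7  44.1 158. ] [614.6  50.6 171.8] 167.2
[275 159  11   6  25] [597.8 -83.6 158. ] [610.4 -61.5 170.8] 159.6
[158 166  25  24 144] [540.  142.4 158.1] [591.8 195.  169.2] 165.2
[212 168  25  25 135] [535.2  23.4 158.1] [587.8  76.1 170.2] 166.0
[267 169  26  27 163] [529.3 -98.5 158.1] [587.7 -43.9 169.8] 166.2
```

View pics/c0.png

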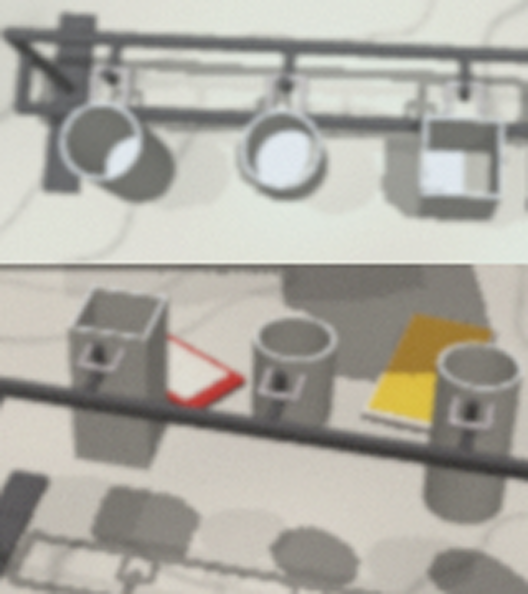

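The top-down crop shows rims at about (100,140) round tall, (283,148) round short and (462,155) square. In the scene crop the tall round rim centres at (478,367), i.e. full-image (349.8,186.2). Next I triangulate the rim and the coaster from both views.

Run:
```python
from h import *
t,s=[dict(np.load(f'pics/{n}.npz')) for n in('t0','s0')]
def tri(a,b):
    P=[d['intrinsics']@np.diag([1,-1,-1])@d['view'][:3] for d in(t,s)]
    X=cv2.triangulatePoints(*P,np.array(a,float),np.array(b,float)).ravel();X=X[:3]/X[3]
    print('tri',X.round(1),'resid',(pix(t,X)-a).round(1),(pix(s,X)-b).round(1));return X
# rim centres read off crop: top (140+u/3.3,135+v/3.3), scene (205+u/3.3,155+(v-264)/3.3)
c=lambda u,v:(140+u/3.3,135+v/3.3); e=lambda u,v:(205+u/3.3,155+(v-264)/3.3)
tri(c(101,141),e(478,367)); tri(c(283,148),e(295,339)); tri(c(462,157),e(119,313))
out=[]
for d,(u,v) in((t,(365,212)),(s,(160,202))):
    g=cv2.GaussianBlur(cv2.cvtColor(d['color'],cv2.COLOR_RGB2GRAY),(3,3),0)
    r=g[v-32:v+32,u-32:u+32]; _,m=cv2.threshold(r,0,255,cv2.THRESH_BINARY_INV+cv2.THRESH_OTSU)
    n,l,st,ce=cv2.connectedComponentsWithStats(m); i=l[32,32]
    ct=max(cv2.findContours((l==i).astype(np.uint8),0,1)[0],key=len)
    E=cv2.fitEllipse(ct); out.append((E[0][0]+u-32,E[0][1]+v-32)); print(i,st[i],E,out[-1],world(d,*out[-1]).round(1))
tri(*out)
```

```text
tri [565.9 166.6 163.2] resid [ 0.5 -0.1] [ 0.3 -0. ]
tri [561.3  46.9 163.8] resid [-0.3  0.1] [-0.2  0. ]
tri [556.  -72.6 163.5] resid [ 0.2 -0. ] [0.1 0. ]
1 [  10   11   44   42 1428] ((31.57366943359375, 31.718238830566406), (40.689849853515625, 42.845130920410156), 121.89599609375) (364.57366943359375, 211.7182388305664) [ 512.9 -299.     1.4]
1 [ 11  20  44  28 966] ((32.040401458740234, 33.56907272338867), (26.920650482177734, 43.32295227050781), 81.64445495605469) (160.04040145874023, 203.56907272338867) [ 522.3 -298.     5.6]
tri [ 513.8 -301.5   -1.7] resid [ 0.6 -0.2] [0.3 0.1]
```

Emit:
servo_tool([
  [[0,15,30],[0,0,0]],
  [[10,25,30],[0,0,-0.02]],
  [[15,35,20],[0,0,-0.02]],
  [[15,35,10],[0,0,-0.02]],
  [[15,35,0],[0,0,-0.02]],
  [[15,35,0],[0,0,-0.02]],
  [[15,35,0],[0,0,-0.02]],
  [[15,35,0],[0,0,-0.02]],
  [[15,35,0],[0,0,-0.02]],
  [[15,35,0],[0,0,-0.02]],
], jaw=0)

```text
clock: 0.93
position: [316.1, -328.1, 270.9]
orientation: [-3.138, -0.154, -0.0]
contact_force: [1.0, 0.3, 0.2]
finger_gap: 92.7
```

The results are consistent: all three rims come out at z≈163.5 and the coaster at -1.7. That is about 5 mm low throughout, so calibration bias, and the rim-to-coaster difference of 165 agrees with 164. Moving above the tall cup.

Emit:
servo_tool([
  [[18,36,0],[0,0,-0.02]],
  [[18,36,0],[0,0,-0.02]],
  [[18,36,0],[0,0,-0.02]],
  [[18,36,0],[0,0,-0.02]],
  [[18,36,0],[0,0,-0.02]],
  [[18,36,0],[0,0,-0.02]],
  [[18,36,0],[0,0,-0.015]],
  [[18,36,0],[0,0,0]],
  [[18,36,0],[0,0,0]],
  [[18,36,0],[0,0,0]],
])

```text
clock: 1.77
position: [496.2, 32.4, 271.0]
orientation: [3.141, -0.055, 0.0]
contact_force: [0.4, -0.3, 0.4]
finger_gap: 93.0
```

Emit:
servo_tool([
  [[14,30,0],[0,0,0]],
  [[14,30,0],[0,0,0]],
  [[14,30,0],[0,0,0]],
  [[14,25,0],[0,0,0]],
  [[10,15,0],[0,0,0]],
  [[4,5,0],[0,0,0]],
  [[0,0,0],[0,0,0]],
  [[0,0,0],[0,0,0]],
])

```text
clock: 2.43
position: [565.7, 164.6, 270.9]
orientation: [3.141, -0.055, -0.001]
contact_force: [-0.4, 0.4, 0.6]
finger_gap: 92.8
```

Run:
```python
from h import *
s=robot.get_state();print(s['clock'],s['position'],s['orientation'],s['contact_force'])
d=grab('wrist','w0');print(d['intrinsics'].round(1).tolist(),np.linalg.inv(d['view']).round(2).tolist())
print(pix(d,[566,167,166]))
```

```text
2.4333 [565.68562018 164.61925641 270.87833312] [ 3.14072461e+00 -5.52290170e-02 -8.82223718e-04] [-0.43718214  0.4437268   0.57365128]
[[281.6, 0.0, 257.6], [0.0, 281.6, 190.1], [0.0, 0.0, 1.0]] [[-0.04, 0.96, 0.29, 647.23], [-1.0, -0.03, -0.01, 160.87], [0.0, -0.29, 0.96, 473.79], [0.0, 0.0, 0.0, 1.0]]
[254.4293928  179.12954494]
```

View pics/w0.png

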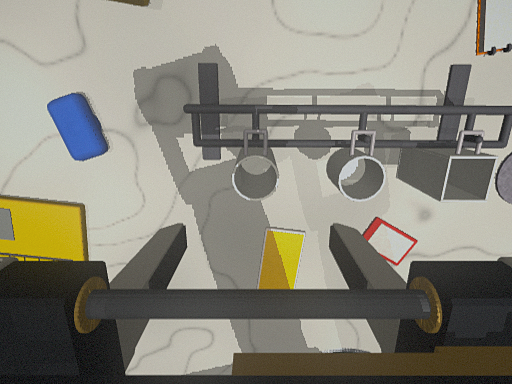

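The wrist view shows the tall cup rim centred at (255.5,177), against a prediction of (254.4,179). That puts the cup at about (567.5,166), within 2 mm of my estimate. The rail is aligned with the image row, so yaw is right. Both finger lanes are free. Descending 160 mm, then closing.

Emit:
servo_tool([
  [[1,1.5,-15],[0,0,0]],
  [[0,0,-20],[0,0,0]],
  [[0,0,-20],[0,0,0]],
  [[0,0,-20],[0,0,0]],
  [[0,0,-20],[0,0,0]],
  [[0,0,-20],[0,0,0]],
  [[0,0,-20],[0,0,0]],
  [[0,0,-15],[0,0,0]],
  [[0,0,-10],[0,0,0]],
  [[0,0,0],[0,0,0]],
])

```text
clock: 3.32
position: [565.9, 166.0, 108.7]
orientation: [3.14, -0.056, -0.004]
contact_force: [-0.5, 0.4, 0.2]
finger_gap: 93.1
```

Emit:
servo_tool([
  [[0,0,0],[0,0,0]],
  [[0,0,0],[0,0,0]],
  [[0,0,0],[0,0,0]],
  [[0,0,0],[0,0,0]],
  [[0,0,0],[0,0,0]],
  [[0,0,0],[0,0,0]],
  [[0,0,0],[0,0,0]],
  [[0,0,0],[0,0,0]],
  [[0,0,0],[0,0,0]],
  [[0,0,0],[0,0,0]],
], jaw=1, grip_force=15)

```text
clock: 4.15
position: [567.0, 166.7, 111.3]
orientation: [-3.141, 0.055, -0.0]
contact_force: [-0.2, 0.0, 2.4]
finger_gap: 54.3
```

The gap of 54.3 mm matches the cup. Raising grip a little and lifting straight up.

Emit:
servo_tool([
  [[0,0,0],[0,0,0]],
  [[0,0,0],[0,0,0]],
  [[0,0,3],[0,0,0]],
  [[0,0,5],[0,0,0]],
  [[0,0,8],[0,0,0]],
  [[0,0,8],[0,0,0]],
  [[0,0,8],[0,0,0]],
  [[0,0,8],[0,0,0]],
  [[0,0,8],[0,0,0]],
  [[0,0,0],[0,0,0]],
], grip_force=20)

```text
clock: 4.98
position: [567.5, 166.8, 161.4]
orientation: [-3.14, 0.055, -0.004]
contact_force: [-0.1, -0.0, -0.9]
finger_gap: 54.4
```

Run:
```python
from h import *
s=robot.get_state();print(s['clock'],s['position'],s['contact_force'],s['finger_gap'])
a=grab('scene','s1')['color'][130:260,205:365];w=grab('wrist','w1')['color']
a=cv2.resize(a,(473,384),interpolation=cv2.INTER_CUBIC)
cv2.imwrite('pics/l1.png',cv2.resize(np.hstack([cv2.convertScaleAbs(a,alpha=1.5),w])[:,:,::-1],(800,312)))
```

```text
4.9833 [567.46348461 166.80562265 161.44676393] [-0.0525852  -0.02550453 -0.92579979] 54.36462275838082
```

View pics/l1.png

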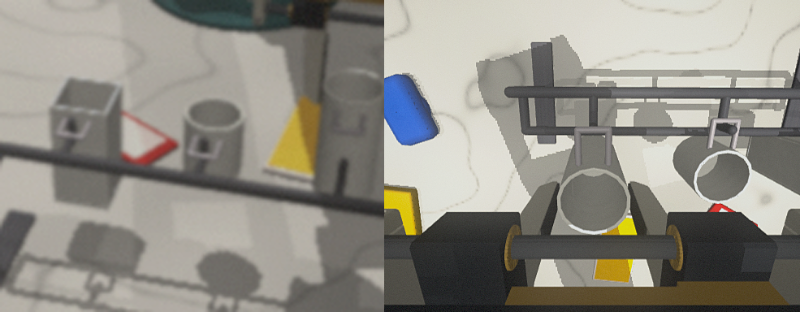

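The cup is held level, off the hook: force -0.93 N is about its weight, the rim is visible at (594,200) between the fingers and the loop is above the hook. The other cups still hang. I'll back off in -x while rising, then carry it across.

Emit:
servo_tool([
  [[0,0,12],[0,0,0]],
  [[-5,0,15],[0,0,0]],
  [[-12,0,15],[0,0,0]],
  [[-18,0,12],[0,0,0]],
  [[-18,0,6],[0,0,0]],
  [[-18,-4,0],[0,0,0]],
  [[-14,-10,0],[0,0,0]],
  [[-10,-16,0],[0,0,0]],
  [[-5,-22,0],[0,0,0]],
  [[0,-26,0],[0,0,0]],
])

```text
clock: 5.92
position: [465.8, 88.6, 220.8]
orientation: [-3.141, 0.053, -0.003]
contact_force: [-0.2, 0.3, -1.1]
finger_gap: 54.4
```

Emit:
servo_tool([
  [[0,-28,0],[0,0,0]],
  [[0,-28,0],[0,0,0]],
  [[0,-28,0],[0,0,0]],
  [[0,-28,0],[0,0,0]],
  [[0,-28,0],[0,0,0]],
  [[0,-28,0],[0,0,0]],
  [[0,-28,0],[0,0,0]],
  [[0,-28,0],[0,0,0]],
  [[0,-28,0],[0,0,0]],
  [[0,-28,0],[0,0,0]],
])

```text
clock: 6.75
position: [466.6, -192.6, 220.7]
orientation: [3.141, -0.055, 0.002]
contact_force: [0.8, 0.2, -1.2]
finger_gap: 54.4
```

Emit:
servo_tool([
  [[0,-28,0],[0,0,0]],
  [[0,-26,0],[0,0,0]],
  [[0,-22,0],[0,0,0]],
  [[0,-16,0],[0,0,0]],
  [[0,-11,0],[0,0,0]],
  [[0,-6,0],[0,0,0]],
  [[0,0,0],[0,0,0]],
  [[0,0,0],[0,0,0]],
])

```text
clock: 7.42
position: [467.0, -299.8, 219.3]
orientation: [-3.141, 0.055, -0.0]
contact_force: [-0.1, -0.0, -0.5]
finger_gap: 54.6
```

Run:
```python
from h import *
s=robot.get_state();print(s['clock'],s['position'],s['orientation'],s['contact_force'],s['finger_gap'])
d=grab('wrist','w2');print(pix(d,[515,-301,2]))
```

```text
7.4167 [ 467.0453961  -299.79995842  219.33578649] [-3.14090307e+00  5.50008786e-02 -2.09253367e-04] [-0.12437228 -0.04360125 -0.48427435] 54.58434131606889
[256.46142106 127.93599226]
```

View pics/w2.png

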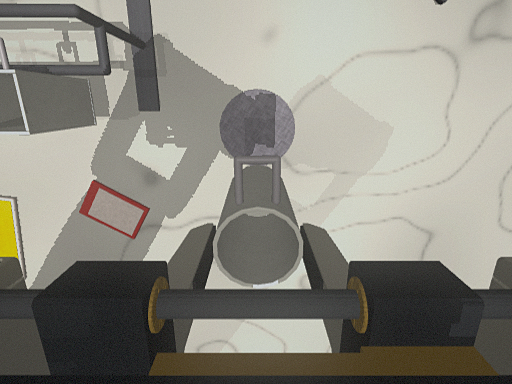

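The coaster spans u 220–295 with its centre at about (257.5,126), against a prediction of (256.5,128), so it lies at about (517,-302.5). Shifting (+50,-2), then lowering to 6–7 mm above it.

Emit:
servo_tool([
  [[6,-1,0],[0,0,0]],
  [[12,-1,0],[0,0,0]],
  [[14,0,0],[0,0,0]],
  [[12,0,-5],[0,0,0]],
  [[6,0,-12],[0,0,0]],
  [[0,0,-18],[0,0,0]],
  [[0,0,-20],[0,0,0]],
  [[0,0,-20],[0,0,0]],
  [[0,0,-20],[0,0,0]],
  [[0,0,-20],[0,0,0]],
])

```text
clock: 8.3
position: [516.9, -301.8, 101.8]
orientation: [-3.141, 0.055, 0.002]
contact_force: [-0.2, 0.2, -0.5]
finger_gap: 54.1
```

Emit:
servo_tool([
  [[0,0,-16],[0,0,0]],
  [[0,0,-12],[0,0,0]],
  [[0,0,-8],[0,0,0]],
  [[0,0,-4],[0,0,0]],
  [[0,0,0],[0,0,0]],
  [[0,0,0],[0,0,0]],
  [[0,0,0],[0,0,0]],
  [[0,0,0],[0,0,0]],
])

```text
clock: 8.97
position: [517.3, -302.6, 65.1]
orientation: [3.14, -0.055, 0.002]
contact_force: [-0.0, -0.2, -1.6]
finger_gap: 54.4
```

Run:
```python
from h import *
s=robot.get_state();print(s['clock'],s['position'],s['orientation'],s['contact_force'],s['finger_gap'])
a=grab('scene','s3')['color'][125:225,85:245];w=grab('wrist','w3')['color']
a=cv2.resize(a,(614,384),interpolation=cv2.INTER_CUBIC)
cv2.imwrite('pics/l3.png',cv2.resize(np.hstack([cv2.convertScaleAbs(a,alpha=1.5),w])[:,:,::-1],(800,273)))
```

```text
8.9667 [ 517.30150251 -302.61169739   65.05017501] [ 3.14041003e+00 -5.53249802e-02  1.78201387e-03] [-0.00610465 -0.22586609 -1.56184939] 54.378730727445834
```

View pics/l3.png

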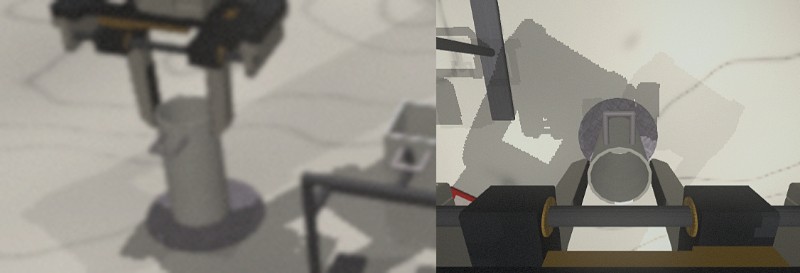

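The cup is upright just above the coaster, its base centred within the coaster disc in both views. Creeping down.

Emit:
servo_tool([
  [[0,0,-1],[0,0,0]],
  [[0,0,-1],[0,0,0]],
  [[0,0,-1],[0,0,0]],
  [[0,0,-1],[0,0,0]],
  [[0,0,-1],[0,0,0]],
  [[0,0,0],[0,0,0]],
  [[0,0,0],[0,0,0]],
])

```text
clock: 9.65
position: [517.3, -302.4, 59.6]
orientation: [3.141, -0.055, 0.001]
contact_force: [0.8, 1.3, 5.0]
finger_gap: 54.6
```

Emit:
servo_tool([
  [[0,0,-0.5],[0,0,0]],
  [[0,0,-0.5],[0,0,0]],
  [[0,0,0],[0,0,0]],
  [[0,0,0],[0,0,0]],
])

```text
clock: 9.98
position: [517.7, -302.4, 59.5]
orientation: [3.141, -0.055, 0.003]
contact_force: [1.2, 2.4, 11.6]
finger_gap: 54.1
```

Emit:
servo_tool([
  [[0,0,-0.5],[0,0,0]],
  [[0,0,-0.5],[0,0,0]],
  [[0,0,0],[0,0,0]],
  [[0,0,0],[0,0,0]],
])

```text
clock: 10.32
position: [518.1, -302.5, 59.4]
orientation: [3.14, -0.055, 0.005]
contact_force: [-0.0, 5.2, 18.1]
finger_gap: 54.5
```

Contact came at TCP z≈59.5. Backing off the preload before releasing.

Emit:
servo_tool([
  [[0,0,1],[0,0,0]],
  [[0,0,1],[0,0,0]],
  [[0,0,0],[0,0,0]],
  [[0,0,0],[0,0,0]],
])

```text
clock: 10.65
position: [517.3, -302.4, 59.6]
orientation: [3.141, -0.055, 0.001]
contact_force: [1.3, 2.5, 6.4]
finger_gap: 54.3
```

Emit:
servo_tool([
  [[0,0,0.6],[0,0,0]],
  [[0,0,0],[0,0,0]],
  [[0,0,0],[0,0,0]],
])

```text
clock: 10.9
position: [516.9, -302.4, 59.7]
orientation: [-3.141, 0.055, -0.0]
contact_force: [0.2, 0.1, 3.7]
finger_gap: 54.3
```

Emit:
servo_tool([
  [[0,0,0],[0,0,0]],
  [[0,0,0],[0,0,0]],
  [[0,0,0],[0,0,0]],
  [[0,0,0],[0,0,0]],
  [[0,0,0],[0,0,0]],
  [[0,0,0],[0,0,0]],
  [[0,0,0],[0,0,0]],
  [[0,0,0],[0,0,0]],
  [[0,0,0],[0,0,0]],
  [[0,0,0],[0,0,0]],
], jaw=0)

```text
clock: 11.73
position: [516.9, -302.3, 59.7]
orientation: [-3.141, 0.055, 0.0]
contact_force: [-0.0, -0.1, -0.4]
finger_gap: 93.0
```

Emit:
servo_tool([
  [[0,0,6],[0,0,0]],
  [[0,0,12],[0,0,0]],
  [[0,0,18],[0,0,0]],
  [[0,0,20],[0,0,0]],
  [[0,0,20],[0,0,0]],
  [[0,0,20],[0,0,0]],
  [[0,0,20],[0,0,0]],
  [[0,0,15],[0,0,0]],
  [[0,0,8],[0,0,0]],
  [[0,0,0],[0,0,0]],
])

```text
clock: 12.57
position: [517.5, -302.7, 201.1]
orientation: [3.14, -0.055, 0.004]
contact_force: [-0.2, -0.5, 0.3]
finger_gap: 92.7
```

Emit:
servo_tool([
  [[-15,0,0],[0,0,0]],
  [[-25,0,0],[0,0,0]],
  [[-25,0,0],[0,0,0]],
  [[-15,0,0],[0,0,0]],
  [[0,0,0],[0,0,0]],
  [[0,0,0],[0,0,0]],
])

```text
clock: 13.07
position: [436.5, -302.3, 198.1]
orientation: [-3.141, 0.057, 0.0]
contact_force: [0.5, -0.1, 0.4]
finger_gap: 93.1
```

Run:
```python
from h import *
s=robot.get_state();print(s['clock'],s['position'],s['contact_force'],s['finger_gap'])
a=grab('scene','s4')['color'][115:265,85:365];w=grab('wrist','w4')['color']
a=cv2.resize(a,(717,384),interpolation=cv2.INTER_CUBIC)
cv2.imwrite('pics/l4.png',cv2.resize(np.hstack([cv2.convertScaleAbs(a,alpha=1.5),w])[:,:,::-1],(800,250)))
```

```text
13.0667 [ 436.48949707 -302.33865479  198.11810799] [ 0.54975114 -0.08271802  0.38059821] 93.11758853801565
```

View pics/l4.png

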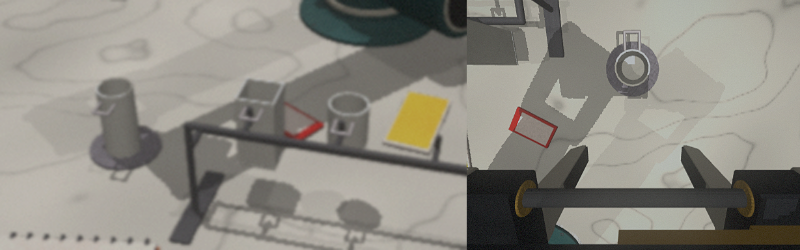

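The cup stands upright on the coaster. In the wrist view the rim is at (632,67) and the coaster centre at (632,69). The other two cups still hang. Handing in.

```bash
python3 -c "
from plant import robot; print(robot.job_done())"
```

```text
the job is handed in; nothing more can be done
None
```

The tall round cup now stands upright in the middle of the coaster, and the short and square cups still hang on the rail. I handed the job in at about 13 s.

- **Lift and carry:** I gripped the cup by its free sides and lifted it about 50 mm straight up off the hook. I then took it around the front of the other two cups.
- **Set down:** I lowered it slowly onto the coaster. Contact came at a tool height of about 59.5 mm, where I had worked out 57 mm. I crept down slightly too far, so the measured force reached about 18 N. I backed off to about 4 N before opening the gripper.
- **Last check:** The final scene and wrist pictures show the cup upright, with rim and coaster centres within a few pixels of each other. The gripper is clear and the tool force is near zero.
- **Disagreement:** Heights measured from the two fixed cameras came out 5 to 7 mm lower than the text says, for all three cup rims and the coaster. The difference between rim and coaster matched, so I used the text's heights. The wrist camera agreed on horizontal position to within 2 to 3 mm.

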